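# Tip the drying freezer boxes down flat

## Robot

A 6-joint arm with a two-finger parallel gripper is mounted at the origin on the work surface. World frame = base frame: x ahead of the robot, y to its left, z up, the work surface at z = 0. Lengths are in m, angles in rad, forces in N, time in s.
With the tool pointing down it reaches from about 0.35 to 0.85 m from the base axis. Payload 8.1 kg.
Tool frame: the origin (TCP) lies midway between the tips of the shut fingers; the grasp point (between the pads) lies 19 mm behind it; z points along the fingers, y is the line along which they close (so a half turn about z gives the same grasp; the last joint's range is limited). The gripper opens to 93 mm and grips with 3 to 60 N. Pads are 15 mm wide; open, the fingers measure 128 mm over their backs; the gripper's body (75 mm by 188 mm) begins 65 mm behind the grasp point.
Start: joints at [1.216, 0.13, 1.488, -0, 1.523, -0.085], TCP at [0.16, 0.578, 0.198] pointing down, gripper open.
Joint ranges: [-2.96, 2.96], [-0.89, 2.26], [0.02, 2.5], [-1.34, 4.48], [0, 2.73], [-2.66, 2.66]. Speed limits (rad/s): [2.39, 2.39, 2.79, 3.14, 3.14, 3.14].

## Interface

Orientations are given as a rotation vector (axis times angle).
In Python, from plant import robot, cams gives the robot as it stands. The module is installed in compiled form; this text tells all that it offers.
- The arm moves only by the tool play_rows, never from a script. Its arguments are lists of equal length, an entry for each row: "slide": the shift along the tool's x, y, z scaled (see below), a list of three; "twist": the turn, a rotation vector about the tool's x, y, z scaled (see below), a list of three. A call has exactly 8 rows; each row shifts and turns the commanded pose from where the row before left it, along the tool's axes as they then stand; what a row does not reach is not made up. The controller multiplies each number of a shift by 25 cm and each number of a turn by 60 degrees. A row lasts 1/10 s, in which the tool goes at most 50 mm and 8.59 degrees, less where a joint would pass 70% of its speed; a pose out of reach is approached as far as the arm can. A call with a number of a shift or a turn outside -1 to 1 is refused whole. A call with a gripper value outside its range is refused whole. "fingers" is the closure, from -1 (fully open) to 1 (shut), set as the call begins (left out, the last holds). The fingers move at their own pace and stop on an object; "force" is the grip in N (left out, the last holds). Time passes only in rows, so rows that do not move let the fingers close, or fill a call up. It gives the time, the measured TCP pose, the force, the opening and the grip force at its end, in the units of the state.
- robot.read_state(): the state, without advancing time (a new reading comes with each control period).
- cams.read_camera(name): name is "side" or "top" or "wrist"; returns (picture, depth): 384x512x3 uint8, red, green, blue; 384x512 float32, m along the optical axis (not along the pixel's ray), 0 where there is no reading.
- cams.get_calibration(name): a dict with "fx", "fy", "cx", "cy" (pixels), "world_from_camera" (4x4, takes a point from camera to world coordinates). Camera axes: x right, y down, z forward; pixel columns grow to the right and rows downward; lengths in m; the calibration is good to about 2 mm. A picture is of the moment at which its call begins: read the wrist's pose just before it. get_calibration takes no time and is no camera call; for the wrist camera it gives the pose at the moment of the call.
- robot.close_job(): hands the job in; it is judged then, once.
The state is a dict: "t": time; "q": joint angles; "dq": joint speeds; "joint_torque": joint torques, N m; "tool_pos": TCP position; "orientation": TCP orientation; "force": force on the tool from outside, world axes, zero at the start; "wrist_torque": the same for the moment, N m; "opening": finger opening in m; "gripper_force": force on a finger pad.
Only numpy, scipy, OpenCV 4.12 (cv2) and the standard library are available. Lean on these libraries where they do the work, as an engineer would, in place of code of your own. Each camera call takes 0.05 s, during which the arm holds its last target. There are 200 camera calls.

## Task

The red-lidded and the blue-lidded freezer box have dried standing on edge. Push each one over where it stands, with a light push, so that it lies flat on its own mat with the coloured lid facing up. Do not grip, lift, shove along or carry the boxes, and leave everything else on the bench undisturbed.

Things in the scene. Friction and masses are not known exactly. Their poses are not given: they have to be found in the camera images.
- box_red: Loose empty freezer box, 130 x 130 x 52 mm, 0.14 to 0.28 kg: white base (31 mm thick) and red lid (21 mm) fixed together. Origin at its centre; z axis out of the broad red lid face. Starts standing on a 130 x 52 mm edge on its mat, z axis level and facing any way round, centre 68 mm and top edge 133 mm above the bench. Flat and lid up: z axis up, centre at 29 mm.
- lid_red (a point): Centre of the outer broad face of the red lid, 26 mm from the box's centre along its z axis. A square push of 1 to 2 N on this face near the top edge pivots the box about its opposite lower edge; past a lean of about 22 degrees it falls by itself away from the push, lid up, its centre ending about 91 mm further on.
- mat_red: Grey-green drying mat under the red-lidded box, fixed, 380 x 380 mm, 3 mm thick, square to the world axes; origin at the centre of its underside, on the bench. The box stands within 30 mm of its middle; the mat may be the left or the right one.
- box_blue: Loose empty freezer box, 130 x 130 x 52 mm, 0.14 to 0.28 kg: white base (31 mm thick) and blue lid (21 mm) fixed together. Origin at its centre; z axis out of the broad blue lid face. Starts standing on a 130 x 52 mm edge on its mat, z axis level and facing any way round, centre 68 mm and top edge 133 mm above the bench. Flat and lid up: z axis up, centre at 29 mm.
- lid_blue (a point): Centre of the outer broad face of the blue lid, 26 mm from the box's centre along its z axis. A square push of 1 to 2 N on this face near the top edge pivots the box about its opposite lower edge; past a lean of about 22 degrees it falls by itself away from the push, lid up, its centre ending about 91 mm further on.
- mat_blue: Grey-green drying mat under the blue-lidded box, fixed, 380 x 380 mm, 3 mm thick, square to the world axes; origin at the centre of its underside, on the bench. The box stands within 30 mm of its middle; the mat may be the left or the right one.
- jar: Bystander: clear screw jar with a white cap, 44 mm across, 75 mm tall; stands between the mats. Loose; origin at the centre of its underside.
- amber: Bystander: amber glass bottle with a black cap, 48 mm across, 90 mm tall; stands between the mats. Loose; origin at the centre of its underside.
- flask: Bystander: small conical flask with a foil stopper, 54 mm across the foot, 92 mm tall; stands between the mats. Loose; origin at the centre of its underside.
- tape: Bystander: roll of yellow tape lying flat, 80 mm across, 19 mm high; between the mats, at their far end. Loose; origin at the centre of its underside.
Mind the look-alikes: they are no part of the job. What is shaped like the box_blue but orange or purple is not meant. Leave any purple look-alike of the box_red alone.

How it is judged:
At the end, for the whole second after the job is handed in: Both boxes lie flat (within 0.1 rad) with the coloured lid up, resting on their own mats (centre within 170 mm of the mat's middle both ways and below 36 mm), at rest (angle between each of box_red, box_blue's own z axis and vertical below 0.1 rad and height (world z) of each of lid_red, lid_blue above 0.045 m and height (world z) of each of box_red, box_blue below 0.036 m and x of box_red in the frame of mat_red between -0.17 and 0.17 m and y of box_red in the frame of mat_red between -0.17 and 0.17 m and linear speed of each of box_red, box_blue below 0.02 m/s and angular speed of each of box_red, box_blue below 0.1 rad/s and x of box_blue in the frame of mat_blue between -0.17 and 0.17 m and y of box_blue in the frame of mat_blue between -0.17 and 0.17 m); the robot touches nothing.
It fails at once if a box is lifted off its mat (its centre rises above 95 mm) (height (world z) of any of box_red, box_blue above 0.095 m).
It fails at once if a box is carried or shoved along (its centre gets more than 160 mm from its start) (distance of any of box_red, box_blue from where it was at the start of the episode above 0.16 m).
It fails at once if a box is squeezed or shoved hard by the fingers (over 20 N) (contact force between the fingers and box_red above 20 N or contact force between the fingers and box_blue above 20 N).
It fails at once if a bystander is displaced by more than 20 mm (distance of any of jar, amber, flask, tape from where it was at the start of the episode above 0.02 m).
It fails at once if a bystander is tipped by more than 0.3 rad (angle between any of jar, amber, flask, tape's own z axis and vertical above 0.3 rad).
It also fails if it takes over 48 s, if anything falls off the work surface, if the arm or the gripper's body presses on something with over 40 N, if the wrist force passes 120 N, or if a joint passes its speed limit or range.

## Working session

There is one attempt and no reset: what is moved stays moved. The work goes in short steps, Python scripts to look and compute and a tool call to move; the robot and the scene stay as the last step left them, time stands still between calls to the robot, and variables do not carry over. Pictures are saved under pics/ and viewed, at most 10 in all, crops included, and the job is handed in when it is done.

Besides the shell and the picture viewer there is one more tool, called after "Request:" in YAML: its name, and indented under it one key for each argument. play_rows: Moves the arm, as the interface text tells. Shifts and turns lie within -1 to 1; 1 stands for 25 cm of shift or 60 degrees of turn. Its arguments: {"type":"object","properties":{"slide":{"type":"array"},"twist":{"type":"array"},"fingers":{"type":"number"},"force":{"type":"number"}},"required":["slide","twist"]}

```bash
mkdir -p pics; ls; python3 - <<'E'
from plant import robot,cams
import cv2,numpy as np
s=robot.read_state();print(s)
for n in("top","side"):
    p,d=cams.read_camera(n);c=cams.get_calibration(n)
    np.savez(f"{n}0.npz",p=p,d=d,**c)
    print(n,c)
    cv2.imwrite(f"pics/{n}0.png",p[:,:,::-1])
E
```

```text
pics
{'t': 0.0, 'q': array([ 1.21561388e+00,  1.31145382e-01,  1.48926662e+00,  1.48162221e-05,
        1.52298970e+00, -8.53955931e-02]), 'dq': array([ 3.79952139e-06, -1.97524342e-03, -7.50409806e-04, -2.79554539e-03,
        1.04867669e-03,  7.19032646e-04]), 'joint_torque': array([-2.43001588e-03, -5.59820223e+01, -4.91764069e+01,  7.67360651e-02,
        3.49992164e-02, -2.25435488e-04]), 'tool_pos': array([0.15967734, 0.57774279, 0.19730386]), 'orientation': array([-4.22442022e-01, -3.11264601e+00,  2.76753571e-03]), 'force': array([ 0.45745084,  0.81684605, -0.58323837]), 'wrist_torque': array([ 0.00860145, -0.03962837, -0.03771651]), 'gripper_force': 0.0, 'opening': 0.0929528937030107}
top {'fx': 385.4097340576977, 'fy': 385.4097340576977, 'cx': 251.09611564278927, 'cy': 195.9331631843914, 'world_from_camera': array([[ 0.01743344, -0.99536141,  0.09461363,  0.35250917],
       [-0.99980493, -0.01823304, -0.00759322,  0.0997304 ],
       [ 0.00928309, -0.0944628 , -0.99548511,  1.3560977 ],
       [ 0.        ,  0.        ,  0.        ,  1.        ]])}
side {'fx': 381.83775788618624, 'fy': 381.83775788618624, 'cx': 253.6721023744309, 'cy': 191.63725770879242, 'world_from_camera': array([[ 0.79929961, -0.42481049,  0.42503669, -0.01180318],
       [-0.60088286, -0.57410441,  0.55618695, -0.5391469 ],
       [ 0.00774139, -0.69995727, -0.71414277,  0.86115059],
       [ 0.        ,  0.        ,  0.        ,  1.        ]])}
```

View pics/top0.png

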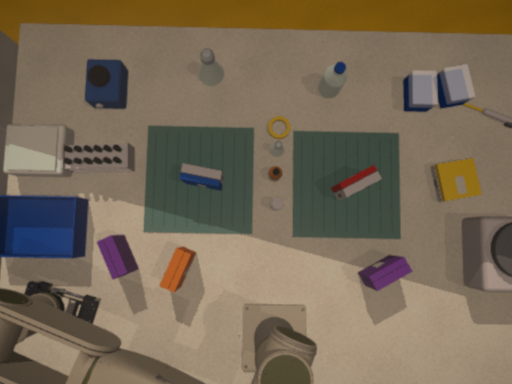

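View pics/side0.png

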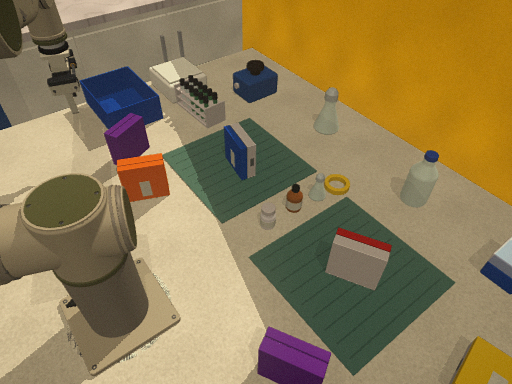

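The top view shows blue-lidded at (201,176) with its lid towards the robot, and red-lidded at (356,182) with its lid away from it. Possible confusions in the top view are orange (177,268), purple (117,256) and (385,272), and the blue/white boxes at (421,88) and (457,83), all off the mats. I choose the two boxes on the mats. Next I measure them and check in a crop.

```bash
cat > h.py <<'E'
import numpy as np,cv2
from plant import robot,cams
def cloud(p,d,c):
    v,u=np.mgrid[:384,:512]
    X=np.stack([(u-c["cx"])/c["fx"]*d,(v-c["cy"])/c["fy"]*d,d,np.ones_like(d)],-1)@np.asarray(c["world_from_camera"]).T
    return X[...,:3],d>0
def boxpts(p,X,ok,name):
    h=cv2.cvtColor(p,cv2.COLOR_RGB2HSV).astype(int)
    hue=((h[...,0]<8)|(h[...,0]>172)) if name=="red" else (abs(h[...,0]-113)<12)
    y=(-.18 if name=="red" else .22)
    reg=ok&(abs(X[...,0]-.42)<.17)&(abs(X[...,1]-y)<.15)&(X[...,2]>.012)
    return reg,reg&hue&(h[...,1]>110)
E
python3 - <<'E'
from h import *
for n in("top","side"):
    z=np.load(f"{n}0.npz");p,d=z["p"],z["d"];X,ok=cloud(p,d,z)
    for b in("red","blue"):
        reg,col=boxpts(p,X,ok,b)
        t=reg&(X[...,2]>.122)
        P=X[t];r=cv2.minAreaRect((P[:,:2]*1000).astype(np.float32))
        print(n,b,"top n",len(P),"zmed",np.median(P[:,2]).round(3),"rect",r,"lidtop",X[t&col].mean(0).round(3),"whitetop",X[t&~col].mean(0).round(3))
    if n=="top":
        for nm,(u,v) in dict(tape=(270,127),flask=(279,146),amber=(275,173),jar=(276,203)).items(): print(nm,X[v,u].round(3))
    h=cv2.cvtColor(p,cv2.COLOR_RGB2HSV)
    m=ok&(abs(X[...,2])<.012)&(abs(h[...,0].astype(int)-80)<20)&(h[...,1]>60)
    for s in(1,-1):
        q=m&((X[...,1]-.02)*s>0)&(X[...,0]>.1)&(abs(X[...,1])<.5);Q=X[q];print("mat",s,np.percentile(Q,[1,99],axis=0).round(3).tolist())
p=np.load("top0.npz")["p"];q=np.load("side0.npz")["p"]
a=cv2.resize(p[130:240,140:410],None,fx=2.9,fy=2.9);b=cv2.resize(q[110:300,200:420],None,fx=1.4,fy=1.4)
o=np.zeros((600,800,3),np.uint8);o[:a.shape[0],:a.shape[1]]=a;o[600-b.shape[0]:,:b.shape[1]]=b
cv2.imwrite("pics/crop0.png",o[:,:,::-1])
E
```

```text
top red top n 648 zmed 0.132 rect ((526.6935424804688, -260.13916015625), (51.86931228637695, 130.9474639892578), 28.798826217651367) lidtop [ 0.539 -0.252  0.132] whitetop [ 0.517 -0.264  0.132]
top blue top n 918 zmed 0.131 rect ((402.9169921875, 278.289306640625), (130.25840759277344, 324.0194396972656), 79.6746597290039) lidtop [0.519 0.257 0.132] whitetop [0.443 0.273 0.131]
tape [0.727 0.027 0.016]
flask [ 0.642 -0.     0.09 ]
amber [0.551 0.012 0.088]
jar [0.452 0.006 0.073]
mat 1 [[0.503, 0.222, 0.0], [0.553, 0.345, 0.005]]Traceback (most recent call last):
  File "<stdin>", line 14, in <module>
    return _quantile_unchecked(
        a, q, axis, out, overwrite_input, method, keepdims, weights)
    return _ureduce(a,
                    func=_quantile_ureduce_func,
    ...<5 lines>...
                    overwrite_input=overwrite_input,
                    method=method)
    r = func(a, **kwargs)
    result = _quantile(arr,
                       quantiles=q,
    ...<2 lines>...
                       out=out,
                       weights=wgt)
    slices_having_nans = np.isnan(arr[-1, ...])
                                  ~~~^^^^^^^^^
IndexError: index -1 is out of bounds for axis 0 with size 0
```

```bash
sed -i 's/-.42)<.17/-.54)<.13/; s/-.18 if/-.26 if/; s/else .22)/else .25)/' h.py
python3 - <<'E'
from h import *
for n in("top","side"):
    z=np.load(f"{n}0.npz");p,d=z["p"],z["d"];X,ok=cloud(p,d,z)
    for b in("red","blue"):
        reg,col=boxpts(p,X,ok,b)
        t=reg&(X[...,2]>.122)
        P=X[t];r=cv2.minAreaRect((P[:,:2]*1000).astype(np.float32))
        print(n,b,"top n",len(P),"zmed",np.median(P[:,2]).round(3),"rect",np.round(r[0]),np.round(r[1]),r[2],"lidtop",X[t&col].mean(0).round(3),"whitetop",X[t&~col].mean(0).round(3))
    if n=="top":
        for nm,(u,v) in dict(matB1=(148,129),matB2=(251,129),matB3=(148,231),matB4=(251,231),matR1=(295,134),matR2=(397,134),matR3=(295,235),matR4=(397,235)).items(): print(nm,X[v,u].round(3))
p=np.load("top0.npz")["p"];q=np.load("side0.npz")["p"]
a=cv2.resize(p[130:240,140:410],None,fx=2.9,fy=2.9);b=cv2.resize(q[110:300,200:420],None,fx=1.4,fy=1.4)
o=np.zeros((600,800,3),np.uint8);o[:a.shape[0],:a.shape[1]]=a;o[600-b.shape[0]:,:b.shape[1]]=b
cv2.imwrite("pics/crop0.png",o[:,:,::-1])
E
```

```text
top red top n 648 zmed 0.132 rect [ 527. -260.] [ 52. 131.] 28.798826217651367 lidtop [ 0.539 -0.252  0.132] whitetop [ 0.517 -0.264  0.132]
top blue top n 661 zmed 0.132 rect [537. 254.] [130.  52.] 79.55977630615234 lidtop [0.519 0.257 0.132] whitetop [0.545 0.251 0.132]
matB1 [0.714 0.462 0.005]
matB2 [0.721 0.094 0.007]
matB3 [0.352 0.447 0.002]
matB4 [0.358 0.088 0.004]
matR1 [ 0.708 -0.064  0.   ]
matR2 [ 0.716 -0.433 -0.003]
matR3 [ 0.347 -0.066  0.004]
matR4 [ 0.353 -0.423  0.007]
side red top n 1123 zmed 0.133 rect [ 523. -261.] [ 56. 130.] 28.674856185913086 lidtop [ 0.537 -0.255  0.133] whitetop [ 0.511 -0.269  0.132]
side blue top n 504 zmed 0.133 rect [533. 252.] [134.  54.] 79.42500305175781 lidtop [0.514 0.248 0.132] whitetop [0.541 0.245 0.133]
```

View pics/crop0.png

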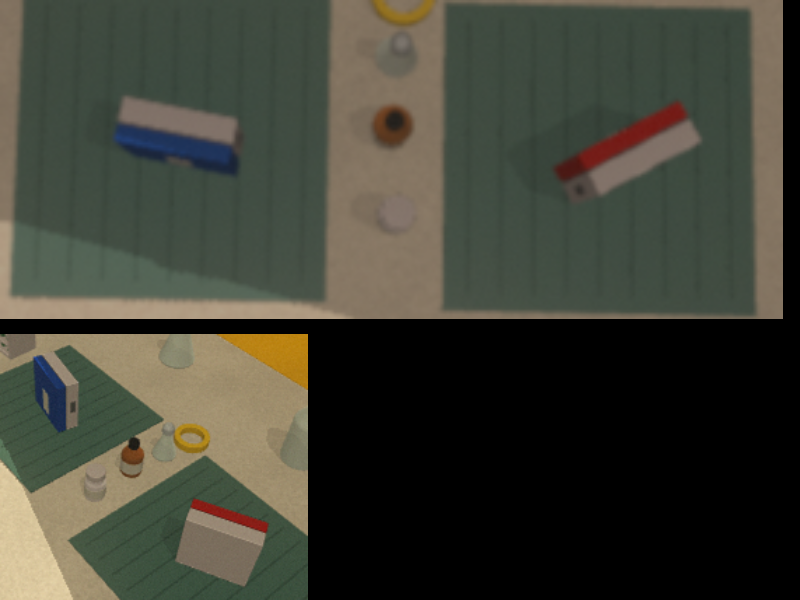

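Confirmed: the blue box is in the top half left and the red box right, both on mats with their lids as described. I push blue first, along tool −x.

Request:
play_rows:
  slide:
    - [-0.147, -0.088, 0]
    - [-0.147, -0.088, 0]
    - [-0.147, -0.088, 0]
    - [-0.147, -0.088, 0]
    - [-0.147, -0.088, 0]
    - [-0.147, -0.088, 0]
    - [-0.147, -0.088, 0]
    - [-0.147, -0.088, 0]
  twist:
    - [0, 0, 0]
    - [0, 0, 0]
    - [0, 0, 0]
    - [0, 0, 0]
    - [0, 0, 0]
    - [0, 0, 0]
    - [0, 0, 0]
    - [0, 0, -0.08]
  fingers: 1
  force: 10

```text
t: 0.9
tool_pos: [0.3971, 0.3288, 0.198]
orientation: [-0.291, -3.128, 0.0]
force: [0.8, 0.4, -0.1]
opening: 0.0333
gripper_force: 0.0
```

```bash
cat >> h.py <<'E'
from scipy.spatial.transform import Rotation as Ro
def go(pos,yaw):
    s=robot.read_state();R=Ro.from_rotvec(s["orientation"])
    c,n=np.cos(np.radians(yaw)),np.sin(np.radians(yaw))
    T=Ro.from_matrix(np.array([[c,n,0],[n,-c,0],[0,0,-1]]))
    print("t",s["t"],"pos",s["tool_pos"].round(4),"F",s["force"].round(2),"open",s["opening"],"q6",s["q"][5].round(2))
    print("slide units now-frame",(R.inv().apply(np.array(pos)-s["tool_pos"])/.25).round(4),"target-frame",(T.inv().apply(np.array(pos)-s["tool_pos"])/.25).round(4),"twist units",(np.degrees((R.inv()*T).as_rotvec())/60).round(4))
E
python3 -c "
from h import *
go((.456,.268,.2),169.5)"
```

```text
t 0.9 pos [0.3971 0.3288 0.198 ] F [ 0.84  0.37 -0.06] open 0.03333364343848006 q6 -0.79
slide units now-frame [-0.2765 -0.1954 -0.0079] target-frame [-0.276  -0.196  -0.0079] twist units [-0.0002 -0.0003 -0.0021]
```

Request:
play_rows:
  slide:
    - [-0.138, -0.098, 0]
    - [-0.138, -0.098, 0]
    - [0, 0, 0.07]
    - [0, 0, 0.07]
    - [0, 0, 0.07]
    - [0, 0, 0.07]
    - [0, 0, 0.06]
    - [0, 0, 0]
  twist:
    - [0, 0, 0]
    - [0, 0, 0]
    - [0, 0, 0]
    - [0, 0, 0]
    - [0, 0, 0]
    - [0, 0, 0]
    - [0, 0, 0]
    - [0, 0, 0]

```text
t: 1.7
tool_pos: [0.4532, 0.2685, 0.1104]
orientation: [-0.291, -3.124, 0.004]
force: [-0.4, 0.1, -0.2]
opening: 0.0
gripper_force: 0.0
```

```bash
python3 - <<'E'
from h import *
go((.535+.016*.983,.253-.016*.182,.112),169.5)
p,d=cams.read_camera("side");q,_=cams.read_camera("top")
cv2.imwrite("pics/b1.png",np.hstack([cv2.resize(p[60:220,150:350],(400,320)),cv2.resize(q[120:280,120:320],(400,320))])[:,:,::-1])
E
```

```text
t 1.7 pos [0.4532 0.2685 0.1104] F [-0.39  0.06 -0.18] open 1.9149661851550496e-05 q6 -0.95
slide units now-frame [-3.97e-01 -3.00e-04 -7.80e-03] target-frame [-0.397  -0.0014 -0.0062] twist units [-0.0027 -0.0038 -0.0027]
```

View pics/b1.png

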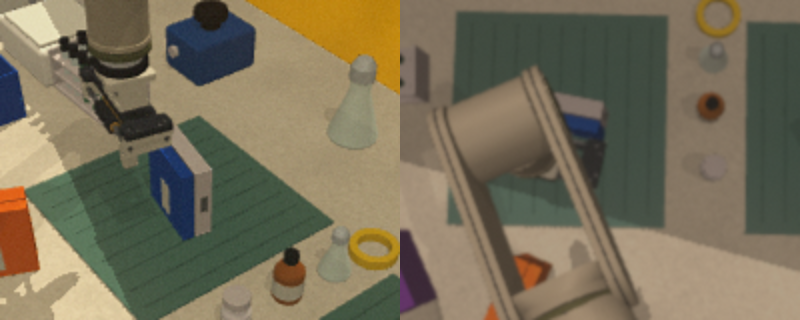

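The fingers stand shut in front of the blue lid, about 4 cm away at (165,150) in the left half. I now push slowly.

Request:
play_rows:
  slide:
    - [-0.03, 0, 0]
    - [-0.03, 0, 0]
    - [-0.03, 0, 0]
    - [-0.03, 0, 0]
    - [-0.02, 0, 0]
    - [-0.02, 0, 0]
    - [-0.02, 0, 0]
    - [-0.02, 0, 0]
  twist:
    - [0, 0, 0]
    - [0, 0, 0]
    - [0, 0, 0]
    - [0, 0, 0]
    - [0, 0, 0]
    - [0, 0, 0]
    - [0, 0, 0]
    - [0, 0, 0]

```text
t: 2.6
tool_pos: [0.5046, 0.2601, 0.1133]
orientation: [-0.292, -3.128, 0.0]
force: [0.2, -0.4, -0.2]
opening: -0.0
gripper_force: 0.0
```

Request:
play_rows:
  slide:
    - [-0.02, 0, 0]
    - [-0.02, 0, 0]
    - [-0.02, 0, 0]
    - [-0.02, 0, 0]
    - [-0.02, 0, 0]
    - [-0.02, 0, 0]
    - [-0.02, 0, 0]
    - [-0.02, 0, 0]
  twist:
    - [0, 0, 0]
    - [0, 0, 0]
    - [0, 0, 0]
    - [0, 0, 0]
    - [0, 0, 0]
    - [0, 0, 0]
    - [0, 0, 0]
    - [0, 0, 0]

```text
t: 3.4
tool_pos: [0.544, 0.2526, 0.1133]
orientation: [-0.292, -3.128, 0.0]
force: [-0.3, -0.5, -0.7]
opening: 0.0002
gripper_force: 0.0
```

```bash
python3 - <<'E'
from h import *
go((.535+.016*.983,.253-.016*.182,.112),169.5)
p,d=cams.read_camera("side")
cv2.imwrite("pics/b2.png",cv2.resize(p[60:220,150:350],(400,320))[:,:,::-1])
E
```

```text
t 3.4 pos [0.544  0.2526 0.1133] F [-0.25 -0.51 -0.69] open 0.0002363842279990974 q6 -1.04
slide units now-frame [-0.0285 -0.005   0.0052] target-frame [-0.0285 -0.0051  0.0053] twist units [-0.     -0.     -0.0027]
```

View pics/b2.png

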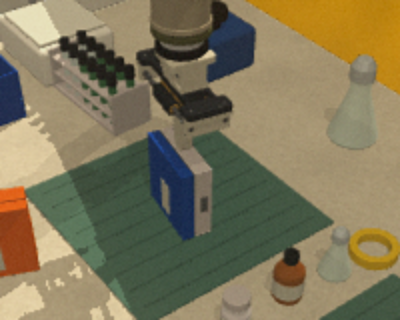

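The box at (180,185) has not moved, although the finger reads as being over it. I measure where the fingertip really is.

```bash
python3 - <<'E'
from h import *
p,d=cams.read_camera("side");c=cams.get_calibration("side");X,ok=cloud(p,d,c)
s=robot.read_state();print(s["t"],s["tool_pos"],s["force"])
for v in range(108,134,2):
  print(v,[(u,*X[v,u].round(3)) for u in range(236,252,5)])
reg,col=boxpts(p,X,ok,"blue")
P=X[col];print(P.min(0).round(3),P.max(0).round(3))
cv2.imwrite("pics/b3.png",cv2.resize(p[90:190,190:290],(800,600)[:1]*2 if 0 else (600,600),interpolation=cv2.INTER_CUBIC)[:,:,::-1])
E
```

```text
3.5 [0.54417881 0.25254303 0.11333824] [-0.6761072   0.73634797  0.70053471]
108 [(236, np.float64(0.518), np.float64(0.243), np.float64(0.243)), (241, np.float64(0.515), np.float64(0.214), np.float64(0.259)), (246, np.float64(0.53), np.float64(0.209), np.float64(0.256)), (251, np.float64(0.546), np.float64(0.207), np.float64(0.251))]
110 [(236, np.float64(0.512), np.float64(0.234), np.float64(0.243)), (241, np.float64(0.512), np.float64(0.209), np.float64(0.257)), (246, np.float64(0.541), np.float64(0.226), np.float64(0.236)), (251, np.float64(0.532), np.float64(0.188), np.float64(0.26))]
112 [(236, np.float64(0.509), np.float64(0.23), np.float64(0.239)), (241, np.float64(0.514), np.float64(0.212), np.float64(0.247)), (246, np.float64(0.514), np.float64(0.188), np.float64(0.261)), (251, np.float64(0.526), np.float64(0.18), np.float64(0.26))]
114 [(236, np.float64(0.508), np.float64(0.229), np.float64(0.234)), (241, np.float64(0.498), np.float64(0.189), np.float64(0.26)), (246, np.float64(0.509), np.float64(0.18), np.float64(0.26)), (251, np.float64(0.519), np.float64(0.171), np.floa
[... 1686 characters left out ...]
float64(0.166)), (246, np.float64(0.503), np.float64(0.173), np.float64(0.22)), (251, np.float64(0.69), np.float64(0.4), np.float64(0.006))]
130 [(236, np.float64(0.541), np.float64(0.28), np.float64(0.133)), (241, np.float64(0.531), np.float64(0.238), np.float64(0.162)), (246, np.float64(0.669), np.float64(0.403), np.float64(0.004)), (251, np.float64(0.685), np.float64(0.393), np.float64(0.003))]
132 [(236, np.float64(0.534), np.float64(0.27), np.float64(0.134)), (241, np.float64(0.533), np.float64(0.241), np.float64(0.152)), (246, np.float64(0.662), np.float64(0.393), np.float64(0.004)), (251, np.float64(0.678), np.float64(0.384), np.float64(0.003))]
[0.495 0.188 0.012] [0.536 0.321 0.139]
```

View pics/b3.png

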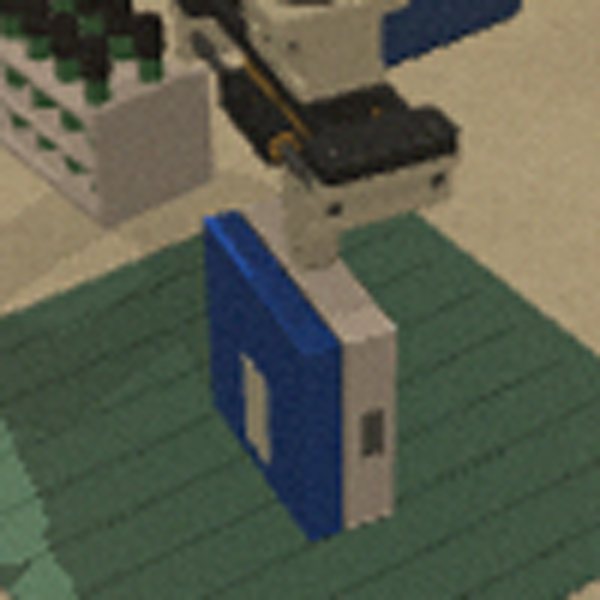

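The tip is really about 25 mm higher than the reading (the body's underside reads z≈0.22 and the finger skims the box top at 0.135). The box is untouched. I back off and measure the tip against the mat.

Request:
play_rows:
  slide:
    - [0, 0, -0.04]
    - [0.08, 0, 0]
    - [0.1, 0, 0]
    - [0.1, 0, 0]
    - [0.09, 0, 0]
    - [0, 0, 0.04]
    - [0, 0, 0]
    - [0, 0, 0]
  twist:
    - [0, 0, 0]
    - [0, 0, 0]
    - [0, 0, 0]
    - [0, 0, 0]
    - [0, 0, 0]
    - [0, 0, 0]
    - [0, 0, 0]
    - [0, 0, 0]

```text
t: 4.3
tool_pos: [0.453, 0.2697, 0.1134]
orientation: [0.292, 3.128, -0.0]
force: [-0.1, 0.8, -0.6]
opening: 0.0005
gripper_force: 0.0
```

```bash
python3 - <<'E'
from h import *
s=robot.read_state();t=s["tool_pos"];print(s["t"],t,s["force"])
p,d=cams.read_camera("side");c=cams.get_calibration("side");X,ok=cloud(p,d,c)
# points near the tool axis
m=ok&(np.hypot(X[...,0]-t[0],X[...,1]-t[1])<.03)&(X[...,2]>.02)
P=X[m];print(len(P),np.sort(P[:,2])[[0,3,6,10,20,40,80]].round(3))
L=P[P[:,2]<np.sort(P[:,2])[0]+.03];print(L.mean(0).round(3),L.min(0).round(3),L.max(0).round(3))
A=X[ok&(abs(X[...,0]-t[0])<.05)&(abs(X[...,1]-t[1])<.1)&(X[...,2]>.02)];print(np.histogram(A[:,2],bins=np.arange(.08,.3,.01)))
reg,col=boxpts(p,X,ok,"blue");P=X[col];print(P.min(0).round(3),P.max(0).round(3))
E
```

```text
4.3 [0.45304291 0.26967357 0.11339111] [-0.05011609  0.81414593 -0.60745277]
140 [0.136 0.141 0.145 0.146 0.15  0.159 0.249]
[0.446 0.264 0.152] [0.439 0.254 0.136] [0.458 0.289 0.164]
(array([ 14,  18,  12,  19,  17,  16,  19,  21,   9,   3,   2,   0,   0,
         6, 101, 147, 143, 160, 321,  61,  60]), array([0.08, 0.09, 0.1 , 0.11, 0.12, 0.13, 0.14, 0.15, 0.16, 0.17, 0.18,
       0.19, 0.2 , 0.21, 0.22, 0.23, 0.24, 0.25, 0.26, 0.27, 0.28, 0.29]))
[0.495 0.189 0.012] [0.53  0.322 0.137]
```

Measured tip height is 0.137 when the reading is 0.113, so I lower 25 mm (x and y agree) and push again.

Request:
play_rows:
  slide:
    - [0, 0, 0.05]
    - [0, 0, 0.05]
    - [-0.04, 0, 0]
    - [-0.04, 0, 0]
    - [-0.02, 0, 0]
    - [-0.02, 0, 0]
    - [-0.02, 0, 0]
    - [-0.02, 0, 0]
  twist:
    - [0, 0, 0]
    - [0, 0, 0]
    - [0, 0, 0]
    - [0, 0, 0]
    - [0, 0, 0]
    - [0, 0, 0]
    - [0, 0, 0]
    - [0, 0, 0]

```text
t: 5.15
tool_pos: [0.4925, 0.2624, 0.0886]
orientation: [0.292, 3.128, 0.0]
force: [-0.2, 0.6, 1.0]
opening: 0.0002
gripper_force: 0.0
```

Request:
play_rows:
  slide:
    - [-0.02, 0, 0]
    - [-0.02, 0, 0]
    - [-0.02, 0, 0]
    - [-0.02, 0, 0]
    - [-0.02, 0, 0]
    - [-0.02, 0, 0]
    - [-0.02, 0, 0]
    - [-0.02, 0, 0]
  twist:
    - [0, 0, 0]
    - [0, 0, 0]
    - [0, 0, 0]
    - [0, 0, 0]
    - [0, 0, 0]
    - [0, 0, 0]
    - [0, 0, 0]
    - [0, 0, 0]

```text
t: 5.95
tool_pos: [0.5317, 0.255, 0.0883]
orientation: [0.292, 3.128, -0.0]
force: [-0.5, -0.4, -0.1]
opening: 0.0003
gripper_force: 0.1
```

```bash
cat >> h.py <<'E'
def look(b):
    s=robot.read_state();t=s["tool_pos"];print(s["t"],t.round(4),s["force"].round(2))
    p,d=cams.read_camera("side");c=cams.get_calibration("side");X,ok=cloud(p,d,c)
    reg,col=boxpts(p,X,ok,b);P=X[col];print(len(P),np.percentile(P,[2,50,98],axis=0).round(3).tolist())
    n=np.linalg.svd(P-P.mean(0),full_matrices=False)[2];print("sv normal",n[2].round(3))
    return p
E
python3 - <<'E'
from h import *
p=look("blue")
cv2.imwrite("pics/b4.png",cv2.resize(p[60:220,150:350],(400,320))[:,:,::-1])
E
```

```text
5.95 [0.5317 0.255  0.0883] [-0.47 -0.45 -0.13]
728 [[0.505, 0.185, 0.023], [0.529, 0.214, 0.08], [0.554, 0.313, 0.142]]
sv normal [-0.944  0.107  0.313]
```

View pics/b4.png

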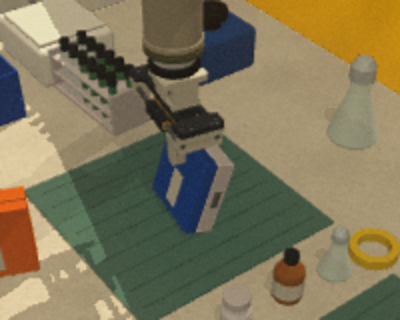

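The blue box at (190,185) now leans about 18° and is pivoting without sliding. I push on a little further, then retreat.

Request:
play_rows:
  slide:
    - [-0.02, 0, 0]
    - [-0.02, 0, 0]
    - [-0.02, 0, 0]
    - [-0.02, 0, 0]
    - [-0.01, 0, 0]
    - [0, 0, 0]
    - [0, 0, -0.04]
    - [0, 0, -0.06]
  twist:
    - [0, 0, 0]
    - [0, 0, 0]
    - [0, 0, 0]
    - [0, 0, 0]
    - [0, 0, 0]
    - [0, 0, 0]
    - [0, 0, 0]
    - [0, 0, 0]

```text
t: 6.8
tool_pos: [0.5524, 0.2507, 0.1132]
orientation: [-0.291, -3.126, 0.001]
force: [0.0, 0.6, 0.0]
opening: 0.0008
gripper_force: 0.0
```

```bash
python3 - <<'E'
from h import *
look("blue")
# red: approach point 85 mm out along lid normal, at a high transit height
n=np.array([.876,.482]);c=np.array([.525,-.2605]);a=c+.085*n;print(a)
go((a[0],a[1],.2),28.8)
E
```

```text
6.8 [0.5524 0.2507 0.1132] [0.03 0.62 0.02]
862 [[0.556, 0.166, 0.04], [0.612, 0.214, 0.055], [0.668, 0.301, 0.059]]
sv normal [-0.031 -0.034  0.999]
[ 0.59946 -0.21953]
t 6.85 pos [0.5546 0.2515 0.1175] F [1.09 0.56 1.91] open 0.0006114687904963192 q6 -1.04
slide units now-frame [-0.5254 -1.8178 -0.3316] target-frame [-0.7505  1.7374 -0.3301] twist units [ 4.2000e-03 -8.0000e-04  2.3425e+00]
```

Blue is down and flat (lid at z≈0.055, normal vertical). Next I rise, carry the shut fingers over to red, and turn.

Request:
play_rows:
  slide:
    - [0, 0, -0.165]
    - [0, 0, -0.165]
    - [-0.044, -0.1515, 0]
    - [-0.044, -0.1515, 0]
    - [-0.044, -0.1515, 0]
    - [-0.044, -0.1515, 0]
    - [-0.044, -0.1515, 0]
    - [-0.044, -0.1515, 0]
  twist:
    - [0, 0, 0]
    - [0, 0, 0]
    - [0, 0, 0]
    - [0, 0, 0]
    - [0, 0, 0]
    - [0, 0, 0]
    - [0, 0, 0]
    - [0, 0, 0]

```text
t: 7.65
tool_pos: [0.5766, 0.0139, 0.1975]
orientation: [0.291, 3.126, 0.0]
force: [0.5, 0.8, 0.2]
opening: 0.0002
gripper_force: 0.0
```

Request:
play_rows:
  slide:
    - [-0.044, -0.1515, 0]
    - [-0.044, -0.1515, 0]
    - [-0.044, -0.1515, 0]
    - [-0.044, -0.1515, 0]
    - [-0.044, -0.1515, 0]
    - [-0.044, -0.1515, 0]
    - [0, 0, 0]
    - [0, 0, 0]
  twist:
    - [0, 0, 0]
    - [0, 0, 0]
    - [0, 0, 0]
    - [0, 0, 0]
    - [0, 0, 0]
    - [0, 0, 0]
    - [0, 0, 0.14]
    - [0, 0, 0.14]

```text
t: 8.45
tool_pos: [0.5992, -0.2219, 0.197]
orientation: [0.757, 3.047, -0.0]
force: [-0.7, 1.2, -0.8]
opening: 0.0005
gripper_force: 0.0
```

Request:
play_rows:
  slide:
    - [0, 0, 0]
    - [0, 0, 0]
    - [0, 0, 0]
    - [0, 0, 0]
    - [0, 0, 0]
    - [0, 0, 0]
    - [0, 0, 0]
    - [0, 0, 0]
  twist:
    - [0, 0, 0.14]
    - [0, 0, 0.14]
    - [0, 0, 0.14]
    - [0, 0, 0.14]
    - [0, 0, 0.14]
    - [0, 0, 0.14]
    - [0, 0, 0.14]
    - [0, 0, 0.14]

```text
t: 9.25
tool_pos: [0.5995, -0.2202, 0.1974]
orientation: [2.315, 2.121, 0.001]
force: [0.7, -0.5, -0.0]
opening: 0.0
gripper_force: 0.0
```

```bash
python3 -c "
from h import *
go((.5995,-.2195,.088),28.8)"
```

```text
t 9.25 pos [ 0.5995 -0.2202  0.1974] F [ 0.65 -0.46 -0.04] open 2.6474073519257486e-05 q6 -0.35
slide units now-frame [ 0.003  -0.0009  0.4374] target-frame [ 0.0014 -0.0024  0.4374] twist units [ 1.800e-03 -3.000e-04  9.368e-01]
```

Request:
play_rows:
  slide:
    - [0, 0, 0]
    - [0, 0, 0]
    - [0, 0, 0]
    - [0, 0, 0]
    - [0, 0, 0]
    - [0, 0, 0]
    - [0, 0, 0]
    - [0, 0, 0]
  twist:
    - [0, 0, 0.14]
    - [0, 0, 0.14]
    - [0, 0, 0.14]
    - [0, 0, 0.14]
    - [0, 0, 0.14]
    - [0, 0, 0.14]
    - [0, 0, 0.04]
    - [0, 0, 0]

```text
t: 10.05
tool_pos: [0.5995, -0.2202, 0.1972]
orientation: [3.015, 0.879, 0.002]
force: [-0.4, -0.3, -0.9]
opening: 0.0004
gripper_force: 0.0
```

```bash
python3 -c "
from h import *
look('red')
go((.5995,-.2195,.088),28.8)"
```

```text
10.05 [ 0.5995 -0.2202  0.1972] [-0.44 -0.28 -0.9 ]
407 [[0.502, -0.31, 0.13], [0.537, -0.256, 0.133], [0.57, -0.199, 0.136]]
sv normal [-0.019 -0.011  1.   ]
t 10.1 pos [ 0.5994 -0.2202  0.197 ] F [-0.11  0.24  0.33] open 0.00039017073918444435 q6 0.57
slide units now-frame [ 0.0016 -0.0027  0.436 ] target-frame [ 0.0018 -0.0023  0.4361] twist units [ 0.0012 -0.0008  0.0638]
```

Request:
play_rows:
  slide:
    - [0, 0, 0]
    - [0, 0, 0.09]
    - [0, 0, 0.09]
    - [0, 0, 0.09]
    - [0, 0, 0.09]
    - [0, 0, 0.076]
    - [0, 0, 0]
    - [0, 0, 0]
  twist:
    - [0, 0, 0.064]
    - [0, 0, 0]
    - [0, 0, 0]
    - [0, 0, 0]
    - [0, 0, 0]
    - [0, 0, 0]
    - [0, 0, 0]
    - [0, 0, 0]

```text
t: 10.9
tool_pos: [0.5991, -0.2202, 0.0874]
orientation: [-3.043, -0.78, 0.0]
force: [1.1, 0.3, 0.8]
opening: 0.0008
gripper_force: 0.0
```

```bash
python3 -c "
from h import *
p=look('red')
go((.5995,-.2195,.088),28.8)
q,_=cams.read_camera('top')
cv2.imwrite('pics/r1.png',np.hstack([cv2.resize(p[150:310,250:450],(400,320)),cv2.resize(q[100:260,270:470],(400,320))])[:,:,::-1])"
```

```text
10.9 [ 0.5991 -0.2202  0.0874] [1.13 0.32 0.79]
406 [[0.503, -0.309, 0.13], [0.537, -0.256, 0.133], [0.569, -0.199, 0.136]]
sv normal [ 0.018  0.01  -1.   ]
t 10.95 pos [ 0.5998 -0.2205  0.0884] F [ 0.48 -0.32 -0.01] open 0.0006072918216937126 q6 0.64
slide units now-frame [ 0.0009 -0.004   0.0017] target-frame [ 0.0009 -0.004   0.0017] twist units [ 0.0013 -0.001  -0.0009]
```

View pics/r1.png

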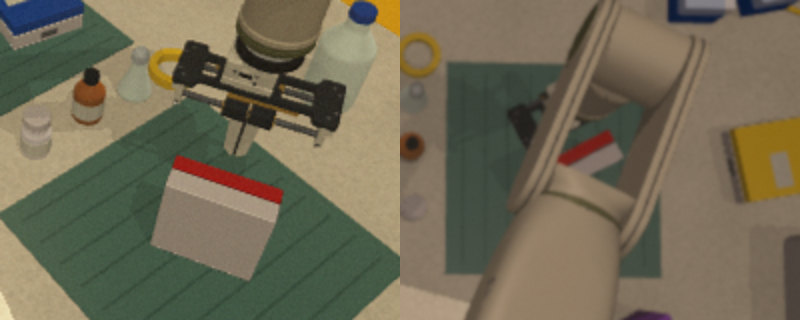

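The fingers at (238,145) stand behind the red lid, centred, with the tip below the top edge. I push along −x.

Request:
play_rows:
  slide:
    - [-0.04, 0, 0]
    - [-0.04, 0, 0]
    - [-0.04, 0, 0]
    - [-0.02, 0, 0]
    - [-0.02, 0, 0]
    - [-0.02, 0, 0]
    - [-0.02, 0, 0]
    - [-0.02, 0, 0]
  twist:
    - [0, 0, 0]
    - [0, 0, 0]
    - [0, 0, 0]
    - [0, 0, 0]
    - [0, 0, 0]
    - [0, 0, 0]
    - [0, 0, 0]
    - [0, 0, 0]

```text
t: 11.8
tool_pos: [0.5507, -0.2467, 0.087]
orientation: [3.043, 0.779, 0.001]
force: [0.5, 0.5, 0.8]
opening: 0.0005
gripper_force: 0.4
```

Request:
play_rows:
  slide:
    - [-0.02, 0, 0]
    - [-0.02, 0, 0]
    - [-0.02, 0, 0]
    - [-0.02, 0, 0]
    - [-0.02, 0, 0]
    - [-0.02, 0, 0]
    - [-0.02, 0, 0]
    - [-0.02, 0, 0]
  twist:
    - [0, 0, 0]
    - [0, 0, 0]
    - [0, 0, 0]
    - [0, 0, 0]
    - [0, 0, 0]
    - [0, 0, 0]
    - [0, 0, 0]
    - [0, 0, 0]

```text
t: 12.6
tool_pos: [0.5153, -0.266, 0.0868]
orientation: [-3.044, -0.779, 0.0]
force: [-0.6, 0.2, 0.7]
opening: 0.0004
gripper_force: 0.0
```

```bash
python3 -c "
from h import *
p=look('red')"
```

```text
12.6 [ 0.5153 -0.266   0.0868] [-0.61  0.23  0.74]
561 [[0.442, -0.343, 0.128], [0.476, -0.291, 0.136], [0.508, -0.233, 0.142]]
sv normal [-0.464 -0.257  0.848]
```

Request:
play_rows:
  slide:
    - [-0.02, 0, 0]
    - [-0.02, 0, 0]
    - [-0.02, 0, 0]
    - [0, 0, 0]
    - [0, 0, 0]
    - [0, 0, -0.06]
    - [0, 0, -0.1]
    - [0, 0, -0.1]
  twist:
    - [0, 0, 0]
    - [0, 0, 0]
    - [0, 0, 0]
    - [0, 0, 0]
    - [0, 0, 0]
    - [0, 0, 0]
    - [0, 0, 0]
    - [0, 0, 0]

```text
t: 13.45
tool_pos: [0.5025, -0.2727, 0.1533]
orientation: [-3.043, -0.779, 0.0]
force: [0.5, -0.1, 0.6]
opening: 0.0005
gripper_force: 0.0
```

```bash
python3 -c "
from h import *
look('red');p=look('blue')
cv2.imwrite('pics/end.png',p[:,:,::-1])"
```

```text
13.45 [ 0.5025 -0.2727  0.1533] [ 0.54 -0.09  0.57]
1801 [[0.411, -0.386, 0.052], [0.45, -0.321, 0.055], [0.515, -0.234, 0.058]]
sv normal [-0.004 -0.008  1.   ]
13.5 [ 0.5049 -0.2743  0.159 ] [ 1.32 -0.41  4.01]
864 [[0.556, 0.166, 0.04], [0.611, 0.215, 0.055], [0.668, 0.301, 0.059]]
sv normal [-0.028 -0.033  0.999]
```

View pics/end.png

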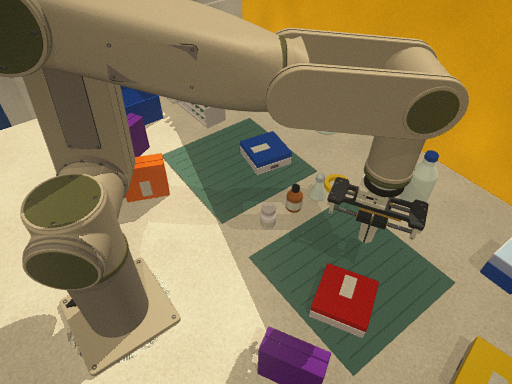

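Both boxes lie flat with lids up on their mats, blue at (265,150) and red at (345,297). The bystanders stand as before and the gripper at (378,210) is clear of everything, so I hand in.

```bash
python3 -c "
from plant import robot
print(robot.close_job())"
```

```text
the job is handed in; nothing more can be done
None
```

Both boxes were pushed over and lie flat, lid up, on their own mats, and the bystanders look undisturbed; the job is handed in at about 13.5 s, though the hand-in returned no verdict.

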